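# Index the jar carousel to its click and fill the empty seat

### The arm

A 6-joint arm with a two-finger parallel gripper is mounted at the origin on a cart in front of the work surface, level with it; the furniture and walls round the work are solid. World frame = base frame: x ahead of the robot, y to its left, z up, the work surface at z = 0. Lengths are in m, angles in degrees, forces in N, time in s.
With the tool pointing down it reaches from about 0.25 to 0.725 m from the base axis. Payload 9.7 kg.
Tool frame: the origin (TCP) lies midway between the tips of the shut fingers; the grasp point (between the pads) lies 19 mm behind it; x points along the fingers, y is the direction in which the jaws open and shut, and the axes are right-handed (so a half turn about x gives the same grasp; the last joint's range is limited). The gripper opens to 85 mm and grips with 20 to 120 N. Pads are 22 mm wide; open, the fingers measure 114 mm over their backs; the gripper's body (76 mm by 85 mm) begins 54 mm behind the grasp point. The pads swing forward as they close: fully open they stand 13 mm farther back than shut.
Start: joints at [66.635, 4.979, 10.078, 95.1, 0, 90], TCP at [0.218, 0.505, 0.231] pointing down, gripper open.
Joint ranges: [-179.16, 179.16], [-48.56, 103.87], [-65.8, 70.77], [-126.05, 130.52], [-82.76, 87.17], [-180, 180]. Speed limits (degrees/s): [127.2, 127.2, 147.25, 180, 180, 180].

### API

Orientations are given as [roll, pitch, yaw] about the fixed x, y, z axes, in that order (R = Rz(yaw) Ry(pitch) Rx(roll)).
In Python, from workcell import bot, cams gives the robot as it stands.
- The arm moves only by the tool apply_moves, never from a script. Its argument "commands" is a list of rows, each a list of 5 numbers: the shift along the tool's x, y, z in m, then the turn about the tool's x in rad, then the opening, from -1 (shut) to 1 (fully open). In form: [[tx, ty, tz, roll, hand], ...]. A call has 1 to 12 rows; each row is the pose to reach, as a shift and turn from the pose measured when the call began, along the tool's axes at that moment; what a row does not reach only later rows make up. A row lasts 1/10 s, in which the tool goes at most 50 mm and 8.59 degrees, less where a joint would pass 70% of its speed; a pose out of reach is approached as far as the arm can. A call with a gripper value outside its range is refused whole. The fingers move at their own pace and stop on an object; "newtons" is the grip in N (left out, the last holds). Time passes only in rows, so rows that repeat a pose let the fingers close. It gives the time, the measured TCP pose, the force and the opening at its end, in the units of the state.
- bot.get_obs(): the state, without advancing time (a new reading comes with each control period).
- cams.camera(name): name is "side" or "top"; returns a dict with "frame" (480x640x3 uint8, blue, green, red), "depth" (480x640 float32, m along the optical axis (not along the pixel's ray), 0 where there is no reading), "camera_matrix" (3x3 intrinsics, pixels), "R" (3x3) and "t" (3): a world point X has camera coordinates R X + t. Camera axes: x right, y down, z forward; pixel columns grow to the right and rows downward; lengths in m; the calibration is good to about 2 mm. A picture is of the moment at which its call begins.
- bot.job_done(): hands the job in, once; it reports no verdict.
Trained networks look in the newest picture that a camera, given by its name, has taken for a name from the list of things; names that differ only in an ending like _2 or _b are one class to them, and where a whole thing is asked for, a point or a joint stands for the part that bears it (a point fixed in the world has none). Each returns a list of dicts, best first, with "confidence" (0 to 1); they miss things now and then, are a little off and sometimes report something else, mostly with a low value. They report only what shows in the picture. A call takes as long as a camera call.
- cams.spot_in(name, camera): "rect" ([left, top, right, bottom] in pixels, round what is visible of it).
The state is a dict: "time": time; "q": joint angles; "qd": joint speeds; "joint_efforts": joint torques, N m; "ee_pos": TCP position; "tcp_rot": TCP orientation; "wrist_force": force on the tool from outside, world axes, zero at the start; "torque": the same for the moment, N m; "opening": finger opening in m.
Only numpy, scipy, OpenCV 4.12 (cv2) and the standard library are available. Lean on these libraries where they do the work, as an engineer would, in place of code of your own. Each camera call takes 0.05 s, during which the arm holds its last target. There are 200 camera calls.

### The job

The jar carousel on the counter was left part-way between stops. Push it gently round anticlockwise (seen from above) until it clicks into its next stop, without forcing it against the stop, and let go of it; then set the loose jar that matches those on the carousel upright and gently into the empty seat, leaving the carousel clicked in. Leave the other jars on the counter where they are.

Things in the scene. Friction and masses are not known exactly. Their poses are not given: they have to be found in the camera images.
- carousel_foot: Fixed round wooden foot of the carousel, 224 mm across. Origin at the centre of its underside, on the vertical turning axis. It holds the click, hidden under the disc: the disc starts 0.2 to 1.2 rad short of its stop, which differs each time and must be felt. Pushing the disc with over 25 N is forcing it.
- carousel (a joint): Angle of the disc (rad), grows anticlockwise seen from above. It turns lightly (under 2 N at a peg), then a spring click resists with 5 to 9 N at a peg, fading over about 9 mm of peg travel, after which the disc jumps about 9 mm ahead by itself into its stop and is held: nothing resists. From there a solid stop resists, some 5 N more per mm. Short of the jump it springs back.
- hub (a point): Centre of the disc on the turning axis, at its upper face, 45 mm above the counter; turns with it. Wooden disc 264 mm across, 10 mm thick; in the middle a brass knob 30 mm wide, 32 mm high; six seats at 90 mm radius every 60 degrees; six push pegs half-way between them at 118 mm radius. Five seats carry fixed jars (50 mm wide, 60 mm high).
- front_peg (a point): The push peg nearest the robot: an upright brass pin 11 mm thick (foot 18 mm) with a 15 mm ball on top, 118 mm from the turning axis, 30 degrees anticlockwise (from above) of the empty seat. The point is half-way up the peg, 21.5 mm above the disc; the peg's top is 43 mm above the disc. All six pegs are alike.
- empty_seat (a point): Centre of the only empty seat, on the disc's upper face, 90 mm from the turning axis: a flat place inside a round brass wire ring 7 mm high and 56 mm wide inside. Turns with the disc.
- jar_mid (a point): Centre (half-way up) of the loose jar to be loaded: round, 50 mm wide, 60 mm high, lid 44 mm wide, 0.15 to 0.3 kg, the same kind as the jars on the carousel; it stands upright on the counter, 30 mm below the point, to the left or right of the carousel.
- tall_jar_mid (a point): Centre (half-way up) of another loose jar that is to be left alone: larger, 54 mm wide and 70 mm high, on the counter on the other side of the carousel.
- sprinkle_mid (a point): Centre (half-way up) of a slim loose sprinkle jar to be left alone, 45 mm wide and 105 mm high.

How it is judged:
By the outcome, as a careful person would: the job done as asked, in the order asked, and still so for the second after the job is handed in, with the robot touching nothing.
It also fails if it takes over 72 s, if anything falls off the work surface, if the arm or the gripper's body presses on something with over 40 N, if the wrist force passes 120 N, or if a joint passes its speed limit or range.

## Working session

There is one attempt and no reset: what is moved stays moved. The work goes in short steps, Python scripts to look and compute and a tool call to move; the robot and the scene stay as the last step left them, time stands still between calls to the robot, and variables do not carry over. Pictures are saved under pics/ and viewed, about 8 in all and at most 12, crops included, and the job is handed in when it is done.

Besides the shell and the picture viewer there is one more tool, called after ">>>" as name(argument=value, ...), one argument or row to a line, values as JSON. apply_moves: Moves the arm, as the interface text tells. Its arguments: {"type":"object","properties":{"commands":{"type":"array"},"newtons":{"type":"number"}},"required":["commands"]}

```bash
ls; mkdir -p pics; cat > h.py <<'E'
import numpy as np, cv2
from workcell import bot, cams
def pts(c):
    K=c["camera_matrix"];d=c["depth"];v,u=np.mgrid[:480,:640]
    P=np.stack([(u-K[0,2])/K[0,0]*d,(v-K[1,2])/K[1,1]*d,d],-1)
    W=(P-c["t"])@c["R"]; W[d==0]=np.nan
    return W
E
python3 - <<'E'
from h import *
o=bot.get_obs(); print({k:np.round(v,3) for k,v in o.items()})
ims=[]
for n in ("top","side"):
    c=cams.camera(n); np.savez(f"{n}0.npz",**c); W=pts(c); im=c["frame"].copy()
    print(n,"cam pos",np.round(-c["R"].T@c["t"],3))
    for name in ("carousel_foot","hub","front_peg","empty_seat","jar_mid","tall_jar_mid","sprinkle_mid"):
        for r in cams.spot_in(name,n)[:2]:
            b=np.array(r["rect"]).astype(int); u,v=(b[0]+b[2])//2,(b[1]+b[3])//2
            print(name,round(r["confidence"],2),b,np.round(W[min(v,479),min(u,639)],3))
    cv2.imwrite(f"pics/{n}0.png",im)
E
```

```text
pics
{'time': np.float64(0.0), 'q': array([6.6634e+01, 5.0130e+00, 1.0034e+01, 9.5098e+01, 1.0000e-03,
       9.0000e+01]), 'qd': array([0.069, 0.078, 0.145, 0.027, 0.009, 0.038]), 'joint_efforts': array([-1.0000e-03, -5.2039e+01,  4.6480e+01,  1.6000e-02, -0.0000e+00,
        0.0000e+00]), 'ee_pos': array([0.218, 0.505, 0.231]), 'tcp_rot': array([ -90.542,   89.923, -113.908]), 'wrist_force': array([-0.941, -0.144,  0.278]), 'torque': array([-0.   , -0.02 ,  0.017]), 'opening': np.float64(0.085)}
top cam pos [ 0.421 -0.017  0.985]
hub 0.97 [234 165 355 286] [0.57  0.017 0.076]
front_peg 0.65 [232 160 357 286] [0.574 0.017 0.073]
empty_seat 0.73 [233 162 357 286] [0.572 0.015 0.073]
tall_jar_mid 0.8 [129 268 165 288] [0.458 0.313 0.068]
sprinkle_mid 0.95 [447 176 483 204] [ 0.644 -0.337  0.1  ]
side cam pos [ 0.555 -0.939  0.545]
carousel_foot 0.76 [284 267 384 286] [ 0.579 -0.116  0.04 ]
hub 0.98 [270 195 398 276] [ 0.579 -0.066  0.103]
front_peg 0.81 [270 193 397 278] [ 0.577 -0.067  0.103]
empty_seat 0.91 [271 196 394 275] [ 0.575 -0.067  0.103]
jar_mid 0.66 [251 305 279 349] [ 0.463 -0.283  0.047]
tall_jar_mid 0.68 [277 178 294 206] [0.459 0.297 0.048]
sprinkle_mid 0.74 [373 314 405 389] [ 0.65  -0.373  0.072]
```

View pics/top0.png

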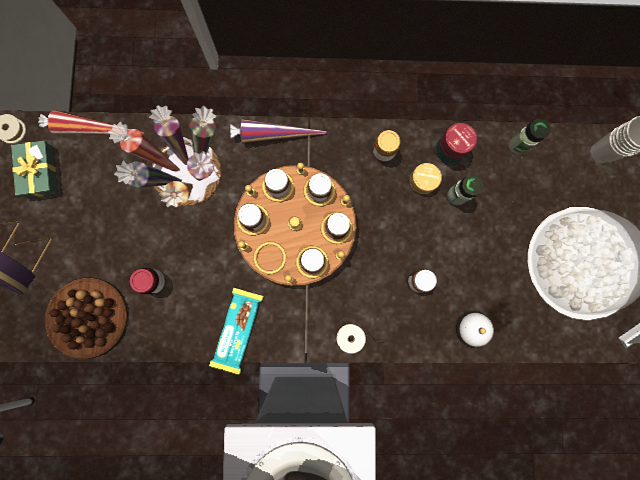

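View pics/side0.png

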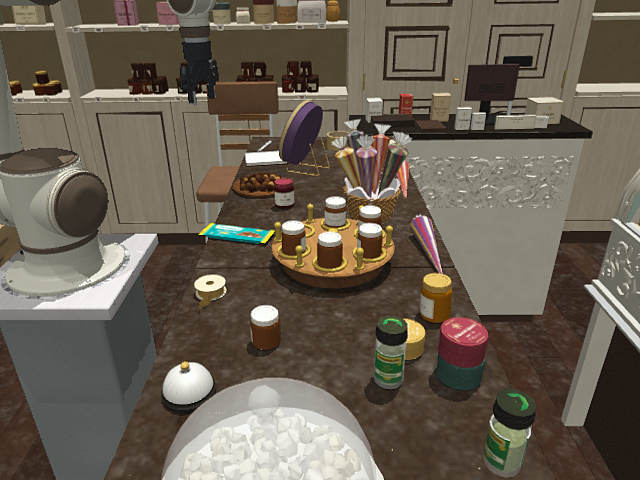

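The top view shows the hub knob at (294,223), the front peg at about (289,279) and the empty ring at (269,257). The matching brown, white-lidded jar is at (424,281), on the robot's right. The red-lidded tall jar is at (145,281) and the sprinkle jar at (463,192). The side view agrees. Next I measure the hub, peg and jar geometry.

```bash
cat >> h.py <<'E'
from scipy.spatial.transform import Rotation as Ro
from scipy.optimize import least_squares
def ray(c,uv,z):
    K=c["camera_matrix"];d=c["R"].T@np.array([(uv[0]-K[0,2])/K[0,0],(uv[1]-K[1,2])/K[1,1],1]);o=-c["R"].T@c["t"]
    return (o+d*(z-o[2])/d[2])[:2]
def discs(c,zlo,zhi,amin,amax,box):
    "connected blobs of depth points in height band -> list (xy,area,median z)"
    W=pts(c);m=(W[...,2]>zlo)&(W[...,2]<zhi)&(W[...,0]>box[0])&(W[...,0]<box[1])&(W[...,1]>box[2])&(W[...,1]<box[3])
    n,l,s,ce=cv2.connectedComponentsWithStats(m.astype(np.uint8),connectivity=8)
    return [(ray(c,ce[i],np.median(W[l==i][:,2])),s[i,4],np.median(W[l==i][:,2]),ce[i]) for i in range(1,n) if amin<=s[i,4]<=amax]
def carousel(c,h0=(.575,.016)):
    "fit hub xy and jar-pattern angle from the fixed jars' lids (z~.105)"
    L=[b[0] for b in discs(c,.097,.115,100,900,(h0[0]-.14,h0[0]+.14,h0[1]-.14,h0[1]+.14))]
    L=np.array([p for p in L if 0.06<np.hypot(*(p-h0))<.115])
    def f(p):
        a=np.arctan2(L[:,1]-p[1],L[:,0]-p[0]);k=np.round((a-p[2])/(np.pi/3))
        b=p[2]+k*np.pi/3
        return np.r_[(L[:,0]-p[0]-.09*np.cos(b)),(L[:,1]-p[1]-.09*np.sin(b))]
    best=min((least_squares(f,[*h0,a]) for a in np.linspace(0,1,7)),key=lambda r:r.cost)
    return best.x,L,best.fun
def tool():
    o=bot.get_obs();e=o["tcp_rot"];return o,Ro.from_euler("xyz",e,degrees=True).as_matrix()
E
python3 - <<'E'
from h import *
c=dict(np.load("top0.npz"))
p,L,r=carousel(c);print("hub",p,"n",len(L),"res mm",np.round(r*1e3,1))
for b in discs(c,.07,.095,5,200,(.43,.72,-.13,.16)): 
    d=b[0]-p[:2];print("blob",np.round(b[0],4),b[1],round(b[2],4),np.round(b[3],1),"r",round(np.hypot(*d),4),"ang",round(np.degrees(np.arctan2(d[1],d[0])),1))
for a in L: d=a-p[:2];print("jar",np.round(a,4),round(np.degrees(np.arctan2(d[1],d[0])),1))
for b in discs(c,.045,.075,50,900,(.40,.55,-.4,-.2)): print("loose",np.round(b[0],4),b[1:])
g=ray(c,(269.5,257.5),.048)-p[:2];print("seat",g,np.degrees(np.arctan2(g[1],g[0])),np.hypot(*g))
o,R=tool();print(np.round(R,3))
E
```

```text
hub [0.57735534 0.01665277 0.43550486] n 5 res mm [-0.2 -0.1  0.   0.1  0.2 -0.2  0.1 -0.3  0.2  0.1]
blob [0.694  0.0057] 40 0.0858 [300.  165.6] r 0.1171 ang -5.4
blob [0.6429 0.0497] 118 0.0885 [278.3 188.8] r 0.0734 ang 26.8
blob [ 0.6342 -0.0343] 104 0.0871 [318.9 193.7] r 0.0763 ang -41.9
blob [0.6446 0.1123] 42 0.0856 [248.  187.8] r 0.1169 ang 54.9
blob [ 0.6264 -0.0901] 40 0.0853 [345.7 198. ] r 0.1174 ang -65.3
blob [0.5728 0.0961] 108 0.0885 [254.8 221.9] r 0.0796 ang 93.3
blob [ 0.5557 -0.0666] 94 0.0883 [334.3 231.3] r 0.086 ang -104.6
blob [0.5773 0.0168] 79 0.0742 [294.  221.4] r 0.0002 ang 92.4
blob [0.5277 0.1229] 43 0.0859 [241.  243.9] r 0.1173 ang 115.0
blob [ 0.5206 -0.0202] 6 0.0882 [311.5 248. ] r 0.0677 ang -147.0
blob [ 0.485  -0.0233] 73 0.0896 [312.8 265.5] r 0.1007 ang -156.6
blob [ 0.5093 -0.0792] 42 0.0859 [340.3 254. ] r 0.1176 ang -125.4
blob [0.4602 0.0266] 44 0.0859 [287.9 277.6] r 0.1176 ang 175.1
jar [0.6588 0.0544] 24.9
jar [ 0.651  -0.0349] -35.0
jar [0.5853 0.106 ] 84.9
jar [ 0.5695 -0.0728] -95.0
jar [ 0.4959 -0.0212] -155.1
loose [ 0.4587 -0.2572] (np.int32(410), np.float64(0.05827404520516519), array([423.84634146, 280.1195122 ]))
seat [-0.07345069  0.0513978 ] 145.01724103304986 0.0896478549122267
[[ 0.     0.397  0.918]
 [ 0.     0.918 -0.397]
 [-1.     0.     0.   ]]
```

>>> apply_moves(
  commands=[
    [0.09,-0.313,0.406,1.51,-1],
    [0.09,-0.313,0.406,1.51,-1],
    [0.09,-0.313,0.406,1.51,-1],
    [0.09,-0.313,0.406,1.51,-1],
    [0.09,-0.313,0.406,1.51,-1],
    [0.09,-0.313,0.406,1.51,-1],
    [0.09,-0.313,0.406,1.51,-1],
    [0.09,-0.313,0.406,1.51,-1],
    [0.09,-0.313,0.406,1.51,-1],
    [0.09,-0.313,0.406,1.51,-1],
    [0.09,-0.313,0.406,1.51,-1],
    [0.09,-0.313,0.406,1.51,-1],
  ],
)

```text
time: 2.0
ee_pos: [0.4673, 0.0542, 0.1405]
tcp_rot: [-47.3, 89.9, -157.5]
wrist_force: [-0.0, 0.3, 0.6]
opening: -0.0001
```

>>> apply_moves(
  commands=[
    [0.04,0,0,0,-1],
    [0.08,0,0,0,-1],
    [0.08,0,0,0,-1],
    [0.08,0.0,0.003,-0.025,-1],
    [0.08,0.0003,0.006,-0.05,-1],
    [0.08,0.0003,0.006,-0.05,-1],
  ],
)

```text
time: 2.6
ee_pos: [0.466, 0.049, 0.0627]
tcp_rot: [100.0, 89.9, -7.2]
wrist_force: [0.3, -0.6, 0.8]
opening: -0.0001
```

>>> apply_moves(
  commands=[
    [0,0,0.002,-0.017,-1],
    [0,0.0001,0.004,-0.034,-1],
    [0,0.0002,0.006,-0.051,-1],
    [0,0.0002,0.006,-0.051,-1],
  ],
)

```text
time: 3.0
ee_pos: [0.4644, 0.043, 0.0629]
tcp_rot: [92.9, 89.9, -11.3]
wrist_force: [0.5, 0.8, -1.0]
opening: -0.0002
```

>>> apply_moves(
  commands=[
    [0,0,0.002,-0.017,-1],
    [0,0.0001,0.004,-0.034,-1],
    [0,0.0002,0.006,-0.051,-1],
    [0,0.0002,0.006,-0.051,-1],
  ],
)

```text
time: 3.4
ee_pos: [0.463, 0.0368, 0.0628]
tcp_rot: [77.6, 89.9, -23.7]
wrist_force: [0.1, -0.3, -0.1]
opening: 0.0003
```

>>> apply_moves(
  commands=[
    [0,0,0.002,-0.017,-1],
    [0,0.0001,0.004,-0.034,-1],
    [0,0.0002,0.006,-0.051,-1],
    [0,0.0002,0.006,-0.051,-1],
  ],
)

```text
time: 3.8
ee_pos: [0.4619, 0.0306, 0.0628]
tcp_rot: [61.6, 89.9, -36.7]
wrist_force: [-0.0, 0.3, 0.3]
opening: -0.0002
```

```bash
cat > st.py <<'E'
from h import *
o,R=tool();H=np.array([.5774,.0167]);d=o["ee_pos"][:2]-H;phi=np.arctan2(d[1],d[0])
t=np.array([-np.sin(phi),np.cos(phi)]);print("phi",np.degrees(phi)%360,"r",np.hypot(*d),"zyaw-tan",(np.degrees(np.arctan2(R[1,2],R[0,2])-phi)-90+180)%360-180,"Ft",o["wrist_force"][:2]@t,"time",o["time"])
c=cams.camera("top");p,L,r=carousel(c);print("hub",p[:2],"pattern deg",np.degrees(p[2])%60,len(L),np.abs(r).max())
E
python3 st.py
```

```text
phi 173.13948493565616 r 0.11630359816053353 zyaw-tan -1.4615890127155353 Ft -0.2741988416190804 time 3.8
hub [0.58054269 0.01847477] pattern deg 29.824858078071962 4 0.005748245326099643
```

>>> apply_moves(
  commands=[
    [0,0,0.002,-0.017,-1],
    [0,0.0001,0.004,-0.034,-1],
    [0,0.0002,0.006,-0.051,-1],
    [0,0.0002,0.006,-0.051,-1],
  ],
)

```text
time: 4.25
ee_pos: [0.4612, 0.0244, 0.0628]
tcp_rot: [50.2, 89.9, -45.2]
wrist_force: [-0.9, -1.2, 0.8]
opening: -0.0003
```

>>> apply_moves(
  commands=[
    [0,0,0.002,-0.017,-1],
    [0,0.0001,0.004,-0.034,-1],
    [0,0.0002,0.006,-0.051,-1],
    [0,0.0002,0.006,-0.051,-1],
  ],
)

```text
time: 4.65
ee_pos: [0.4608, 0.0181, 0.0628]
tcp_rot: [38.1, 89.9, -54.4]
wrist_force: [-0.6, 0.1, -0.0]
opening: 0.0002
```

>>> apply_moves(
  commands=[
    [0,0,0.002,-0.017,-1],
    [0,0.0001,0.004,-0.034,-1],
    [0,0.0002,0.006,-0.051,-1],
    [0,0.0002,0.006,-0.051,-1],
  ],
)

```text
time: 5.05
ee_pos: [0.4607, 0.0119, 0.0628]
tcp_rot: [29.3, 89.9, -60.2]
wrist_force: [0.2, -0.7, -0.6]
opening: -0.0001
```

>>> apply_moves(
  commands=[
    [0,0,0.002,-0.017,-1],
    [0,0.0001,0.004,-0.034,-1],
    [0,0.0002,0.006,-0.051,-1],
    [0,0.0002,0.006,-0.051,-1],
  ],
)

```text
time: 5.45
ee_pos: [0.461, 0.0055, 0.0629]
tcp_rot: [22.7, 89.9, -63.8]
wrist_force: [-0.3, -0.1, -0.6]
opening: 0.0002
```

```bash
cat >> st.py <<'E'
for b in discs(c,.08,.095,12,60,(.43,.72,-.13,.16)):
    d=b[0]-H; 
    if abs(np.hypot(*d)-.117)<.004: a=np.degrees(np.arctan2(d[1],d[0]))%360; print("peg",round(a,1),"mod60",round(a%60,1),"r",round(np.hypot(*d),4))
cv2.imwrite("pics/last.png",cv2.resize(c["frame"][150:310,200:400],(800,640))[:600])
E
python3 st.py
```

```text
phi 185.48448844567972 r 0.11692485802248315 zyaw-tan -2.028602141336023 Ft 0.10678156166010154 time 5.45
hub [0.57754893 0.0158374 ] pattern deg 45.256213152668494 3 0.0005811609252293626
peg 14.6 mod60 14.6 r 0.1167
peg 314.6 mod60 14.6 r 0.1176
peg 74.5 mod60 14.5 r 0.1175
peg 254.6 mod60 14.6 r 0.1177
```

>>> apply_moves(
  commands=[
    [0,0,0.002,-0.017,-1],
    [0,0.0001,0.004,-0.034,-1],
    [0,0.0002,0.006,-0.051,-1],
    [0,0.0002,0.006,-0.051,-1],
  ],
)

```text
time: 5.9
ee_pos: [0.4616, -0.0006, 0.0629]
tcp_rot: [14.9, 89.9, -68.8]
wrist_force: [-0.4, 0.6, 0.3]
opening: -0.0
```

```bash
python3 st.py
```

```text
phi 188.51454494365433 r 0.1171357162081883 zyaw-tan -2.1465859185506133 Ft -0.6011433162143619 time 5.9
hub [0.57770242 0.01595689] pattern deg 48.33380484429197 3 0.0007144258152693012
peg 17.5 mod60 17.5 r 0.117
peg 317.7 mod60 17.7 r 0.1176
peg 77.8 mod60 17.8 r 0.1175
peg 257.8 mod60 17.8 r 0.1181
```

>>> apply_moves(
  commands=[
    [0,0,0.002,-0.017,-1],
    [0,0.0001,0.004,-0.034,-1],
    [0,0.0002,0.006,-0.051,-1],
    [0,0.0002,0.006,-0.051,-1],
  ],
)

```text
time: 6.35
ee_pos: [0.4624, -0.0068, 0.0628]
tcp_rot: [9.4, 89.9, -71.3]
wrist_force: [0.6, -0.0, 0.0]
opening: 0.0001
```

>>> apply_moves(
  commands=[
    [0,0,0.002,-0.017,-1],
    [0,0.0001,0.004,-0.034,-1],
    [0,0.0002,0.006,-0.051,-1],
    [0,0.0002,0.006,-0.051,-1],
  ],
)

```text
time: 6.75
ee_pos: [0.4637, -0.013, 0.0629]
tcp_rot: [4.6, 89.9, -73.2]
wrist_force: [0.1, -0.0, 0.2]
opening: -0.0001
```

>>> apply_moves(
  commands=[
    [0,0,0.002,-0.017,-1],
    [0,0.0001,0.004,-0.034,-1],
    [0,0.0002,0.006,-0.051,-1],
    [0,0.0002,0.006,-0.051,-1],
  ],
)

```text
time: 7.15
ee_pos: [0.4652, -0.0191, 0.0629]
tcp_rot: [0.7, 89.9, -74.1]
wrist_force: [0.1, 0.4, 0.0]
opening: -0.0003
```

>>> apply_moves(
  commands=[
    [0,0,0.002,-0.017,-1],
    [0,0.0001,0.004,-0.034,-1],
    [0,0.0002,0.006,-0.051,-1],
    [0,0.0002,0.006,-0.051,-1],
  ],
)

```text
time: 7.55
ee_pos: [0.467, -0.0251, 0.0629]
tcp_rot: [-2.9, 89.9, -74.8]
wrist_force: [-0.7, -0.3, 0.4]
opening: 0.0003
```

```bash
python3 st.py
```

```text
phi 200.75180031567467 r 0.11801171396175558 zyaw-tan -2.60004088859975 Ft 0.07740585793220912 time 7.55
hub [0.5771505  0.01749325] pattern deg 59.41364387497154 4 0.0011480726703482491
peg 29.9 mod60 29.9 r 0.1171
peg 329.8 mod60 29.8 r 0.1172
peg 90.2 mod60 30.2 r 0.1173
```

>>> apply_moves(
  commands=[
    [0,0,0.002,-0.017,-1],
    [0,0.0002,0.004,-0.034,-1],
    [0,0.0004,0.006,-0.048,-1],
    [0,0.0004,0.006,-0.048,-1],
  ],
)

```text
time: 8.0
ee_pos: [0.4694, -0.0309, 0.0629]
tcp_rot: [-5.2, 89.8, -74.3]
wrist_force: [0.3, -0.1, -0.4]
opening: 0.0003
```

>>> apply_moves(
  commands=[
    [0,0,0.002,-0.017,-1],
    [0,0.0002,0.004,-0.034,-1],
    [0,0.0004,0.006,-0.048,-1],
    [0,0.0004,0.006,-0.048,-1],
  ],
)

```text
time: 8.4
ee_pos: [0.472, -0.0366, 0.0629]
tcp_rot: [-8.5, 89.8, -74.8]
wrist_force: [0.0, 0.6, -0.3]
opening: -0.0002
```

>>> apply_moves(
  commands=[
    [0,0,0.002,-0.017,-1],
    [0,0.0001,0.004,-0.034,-1],
    [0,0.0002,0.006,-0.051,-1],
    [0,0.0002,0.006,-0.051,-1],
  ],
)

```text
time: 8.8
ee_pos: [0.4744, -0.0416, 0.0629]
tcp_rot: [-22.2, 89.9, -85.5]
wrist_force: [-2.5, 5.6, 0.2]
opening: -0.0002
```

>>> apply_moves(
  commands=[
    [0,0,0.002,-0.017,-1],
    [0,0.0001,0.004,-0.034,-1],
    [0,0.0002,0.006,-0.051,-1],
    [0,0.0002,0.006,-0.051,-1],
  ],
)

```text
time: 9.2
ee_pos: [0.4775, -0.0472, 0.0629]
tcp_rot: [-16.9, 89.9, -77.3]
wrist_force: [-0.1, 0.8, 0.3]
opening: -0.0001
```

```bash
python3 st.py
```

```text
phi 212.60285421239055 r 0.11859002837906805 zyaw-tan -2.9618674187532292 Ft -0.7435854199879637 time 9.2
hub [0.57724903 0.01645455] pattern deg 11.467221296067432 4 0.00028974494681882623
peg 341.4 mod60 41.4 r 0.1177
peg 41.6 mod60 41.6 r 0.1173
peg 101.6 mod60 41.6 r 0.1172
peg 161.6 mod60 41.6 r 0.1175
```

>>> apply_moves(
  commands=[
    [0,0,0.001,-0.008,-1],
    [0,0,0.002,-0.017,-1],
    [0,0,0.003,-0.025,-1],
    [0,0,0.003,-0.025,-1],
  ],
)

```text
time: 9.65
ee_pos: [0.479, -0.05, 0.0629]
tcp_rot: [-19.7, 89.9, -78.7]
wrist_force: [-0.4, -0.6, 0.8]
opening: 0.0001
```

```bash
python3 st.py
```

```text
phi 214.12781637729555 r 0.11889810739971421 zyaw-tan -3.088963645418488 Ft 0.2535269659963788 time 9.65
hub [0.5772878  0.01655327] pattern deg 15.525041944141746 4 0.00031583673355373154
peg 345.5 mod60 45.5 r 0.1176
peg 45.5 mod60 45.5 r 0.1177
peg 105.5 mod60 45.5 r 0.1172
peg 165.6 mod60 45.6 r 0.1176
```

>>> apply_moves(
  commands=[
    [0,0,-0.008,0,-1],
    [0,0,-0.008,0,-1],
    [-0.05,0,-0.008,0,-1],
    [-0.1,0,-0.008,0,-1],
    [-0.14,0,-0.01,0,-1],
    [-0.14,0.05,-0.1,0.27,1],
    [-0.14,0.05,-0.1,0.27,1],
    [-0.14,0.05,-0.1,0.27,1],
    [-0.14,0.05,-0.1,0.27,1],
  ],
)

```text
time: 10.6
ee_pos: [0.4699, 0.0638, 0.2027]
tcp_rot: [-2.0, 89.9, -76.3]
wrist_force: [0.7, -0.2, -0.1]
opening: 0.058
```

```bash
cat > m.py <<'E'
from h import *
c=cams.camera("top")
p,L,r=carousel(c,(.5774,.0167));a=p[2]; print("hub",p[:2],"pat",np.degrees(a)%60,len(L),np.abs(r).max())
s=np.radians(195.5-15.5+np.degrees(a)%60); S=p[:2]+.09*np.array([np.cos(s),np.sin(s)]);print("seat",S)
for b in discs(c,.055,.064,50,900,(.40,.52,-.33,-.2)): print("lid",b[0],b[1:])
o,R=tool();print(o["time"],o["ee_pos"],"yyaw",np.degrees(np.arctan2(R[1,1],R[0,1])),o["q"].round(1))
for n,T in (("seat",S),("jar",[.4587,-.2572])): print(n,"ty,tz",(R.T@np.r_[T-o["ee_pos"][:2],0]).round(4))
E
python3 m.py
```

```text
hub [0.57719352 0.01684788] pat 15.699654129970243 3 0.00029359149791156544
seat [ 0.49055112 -0.00750564]
lid [ 0.45918308 -0.25918347] (np.int32(356), np.float64(0.0586906061091539), array([424.82022472, 279.89606742]))
10.65 [0.47001293 0.06263675 0.20267165] yyaw 15.718985390741246 [ 7.7 -5.9 -3.9 92.  -0.1 82. ]
seat ty,tz [0.0002 0.0008 0.0731]
jar ty,tz [ 0.0007 -0.0975  0.3048]
```

>>> apply_moves(
  commands=[
    [0,-0.098,0.307,0,1],
    [0,-0.098,0.307,0,1],
    [0,-0.098,0.307,0,1],
    [0,-0.098,0.307,0,1],
    [0,-0.098,0.307,0,1],
    [0,-0.098,0.307,0,1],
    [0.04,-0.098,0.307,0,1],
    [0.08,-0.098,0.307,0,1],
    [0.08,-0.098,0.307,0,1],
    [0.08,-0.098,0.307,0,1],
  ],
)

```text
time: 11.65
ee_pos: [0.4582, -0.2599, 0.124]
tcp_rot: [-30.2, 89.9, -104.5]
wrist_force: [-1.1, -0.3, -0.0]
opening: 0.0855
```

```bash
sed -i 's/\[.4587,-.2572\]/[.459,-.2592]/' m.py; python3 m.py; python3 - <<'E'
from h import *
c=cams.camera("side");W=pts(c);m=(W[...,2]>.01)&(W[...,2]<.04)&(W[...,0]>.42)&(W[...,0]<.5)&(W[...,1]>-.3)&(W[...,1]<-.22)
P=W[m][:,:2];r=least_squares(lambda p:np.hypot(*(P-p).T)-.025,[.459,-.259],loss="soft_l1",f_scale=.001);print(len(P),r.x)
cv2.imwrite("pics/side1.png",cv2.resize(c["frame"][180:380,180:440],(780,600)))
E
```

```text
hub [0.57734519 0.01663027] pat 15.702489146897413 5 0.0003717945202212497
seat [ 0.49070399 -0.00772753]
lid [ 0.45891188 -0.25834636] (np.int32(337), np.float64(0.0584401307612494), array([424.39762611, 280.02670623]))
11.7 [ 0.45911661 -0.26000913  0.1253946 ] yyaw 15.729549534781214 [-29.5   0.9  -5.8  83.   -0.1  44.8]
seat ty,tz [-0.0008  0.0988 -0.2343]
jar ty,tz [-0.      0.0001 -0.0008]
441 [ 0.45984483 -0.26065253]
```

View pics/side1.png

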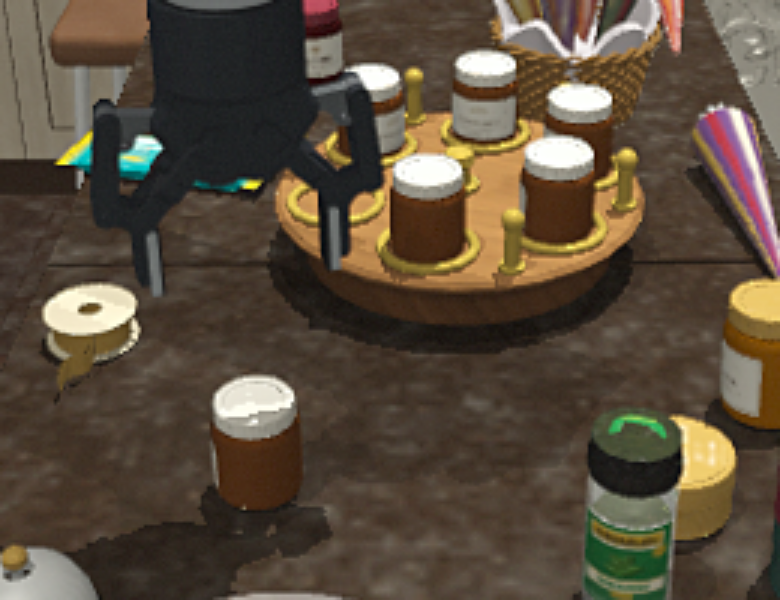

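>>> apply_moves(
  commands=[
    [0.05,0,0,0,1],
    [0.09,0,0,0,1],
    [0.111,0,0,0,1],
    [0.111,0,0,0,1],
    [0.111,0,0,0,-1],
    [0.111,0,0,0,-1],
    [0.111,0,0,0,-1],
    [0.111,0,0,0,-1],
    [0.111,0,0,0,-1],
    [0.111,0,0,0,-1],
    [0.111,0,0,0,-1],
    [0.111,0,0,0,-1],
  ],
  newtons=30,
)

```text
time: 12.95
ee_pos: [0.4613, -0.2611, 0.0177]
tcp_rot: [33.1, 89.5, -41.1]
wrist_force: [-2.0, 0.7, 7.6]
opening: 0.048
```

>>> apply_moves(
  commands=[
    [-0.005,0,0,0,-1],
    [-0.02,0,0,0,-1],
    [-0.05,0,0,0,-1],
    [-0.09,0,0,0,-1],
    [-0.13,0,0,0,-1],
    [-0.13,0,0,0,-1],
    [-0.13,0,0,0,-1],
  ],
)

```text
time: 13.65
ee_pos: [0.461, -0.2607, 0.1494]
tcp_rot: [35.7, 89.4, -38.6]
wrist_force: [-0.7, -0.3, -2.7]
opening: 0.0478
```

```bash
python3 m.py;  python3 - <<'E'
from h import *
c=cams.camera("side")
cv2.imwrite("pics/side2.png",cv2.resize(c["frame"][130:380,150:440],(696,600)))
np.savez("side2.npz",**c)
W=pts(c);e=bot.get_obs()["ee_pos"]
for lo,hi in ((-.03,-.02),(-.02,-.01),(-.01,0.)):
    m=(W[...,2]>e[2]+lo)&(W[...,2]<e[2]+hi)&(abs(W[...,0]-e[0])<.05)&(abs(W[...,1]-e[1])<.05)
    P=W[m];print(lo,len(P),P.min(0) if len(P) else "")
m=(abs(W[...,0]-e[0])<.05)&(abs(W[...,1]-e[1])<.04)&(W[...,2]>.05);print("lowest",np.sort(W[m][:,2])[:20:5])
E
```

```text
hub [0.57738306 0.01660393] pat 15.689950050460432 5 0.00036464199916040607
seat [ 0.49073653 -0.00773491]
13.7 [ 0.46037219 -0.26031066  0.14780498] yyaw 15.75637308229777 [-29.4   0.7  -3.6  85.2  -0.1  44.8]
seat ty,tz [-0.0013  0.0978 -0.2348]
jar ty,tz [-0.     -0.001  -0.0014]
-0.03 0 
-0.02 82 [ 0.43993959 -0.28579241  0.12997669]
-0.01 172 [ 0.43638269 -0.28691729  0.13694306]
lowest [0.12997669 0.13132413 0.13183123 0.13232955]
```

View pics/side2.png

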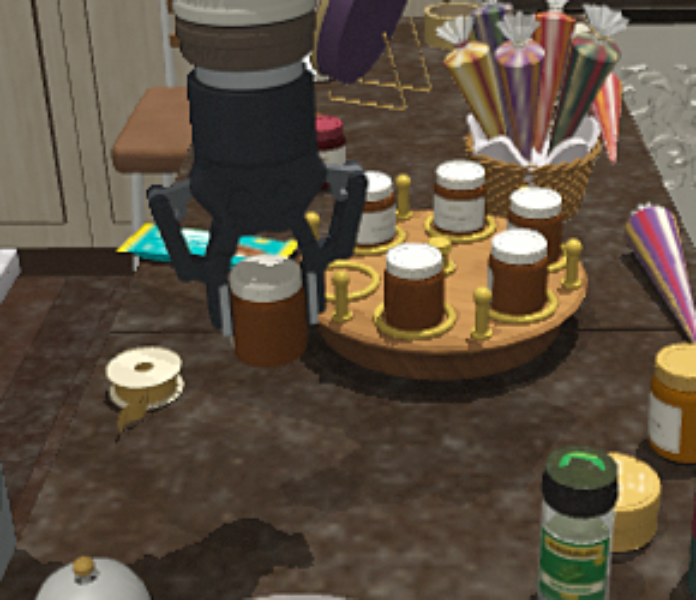

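The jar is held upright, and its lid sits between the pads. The carousel has its empty ring facing the gripper at about (350,280) in the crop. Next I fit the held jar's axis relative to the TCP.

```bash
cat > jf.py <<'E'
from h import *
def jarfit(c,e,hi=.005):
    W=pts(c);g=(abs(W[...,0]-e[0])<.04)&(abs(W[...,1]-e[1])<.04)&(W[...,2]>e[2]-.02)&(W[...,2]<e[2]+hi)
    hsv=cv2.cvtColor(c["frame"],cv2.COLOR_BGR2HSV);g&=hsv[...,1]>90
    P=W[g][:,:2];r=least_squares(lambda p:np.hypot(*(P-p).T)-.025,e[:2],loss="soft_l1",f_scale=.001)
    return r.x,len(P),np.median(abs(r.fun))
if __name__=="__main__":
    c=dict(np.load("side2.npz"));o,R=tool();e=o["ee_pos"]
    x,n,q=jarfit(c,e);print(x,n,q,"jar-tcp in tool",R.T@np.r_[x-e[:2],0])
E
python3 jf.py
```

```text
[ 0.46047344 -0.25906694] 334 0.0005728654874338924 jar-tcp in tool [-2.87153050e-06  7.28564032e-04 -8.87748566e-04]
```

>>> apply_moves(
  commands=[
    [-0.01,0.02,-0.045,0,-1],
    [-0.01,0.04,-0.09,0,-1],
    [-0.01,0.058,-0.138,0,-1],
    [-0.01,0.077,-0.185,0,-1],
    [-0.01,0.09,-0.216,0,-1],
    [-0.01,0.098,-0.234,0,-1],
    [-0.01,0.098,-0.234,0,-1],
    [-0.01,0.098,-0.234,0,-1],
    [-0.01,0.098,-0.234,0,-1],
  ],
)

```text
time: 14.65
ee_pos: [0.4903, -0.009, 0.1551]
tcp_rot: [21.5, 89.6, -52.8]
wrist_force: [0.1, 0.3, -2.3]
opening: 0.0479
```

```bash
cat > pl.py <<'E'
from jf import *
S=np.array([.4907,-.0077])
E=np.mean([bot.get_obs()["ee_pos"] for _ in range(5)],0)
es=[]
for n in range(3):
    c=cams.camera("side");o,R=tool();e=o["ee_pos"];es.append(e)
    x,k,q=jarfit(c,e);print("side fit",x.round(4),k,"to seat (tool)",(R.T@np.r_[S-x,0]).round(4))
e=np.mean(es,0);print("tcp",e.round(4),"to seat (tool)",(R.T@np.r_[S-e[:2],0]).round(4),o["opening"],o["wrist_force"].round(1),o["time"], "tooldown",R[:,0].round(3))
cv2.imwrite("pics/side3.png",cv2.resize(c["frame"][150:310,230:430],(750,600)))
E
python3 pl.py
```

```text
side fit [ 0.4905 -0.008 ] 223 to seat (tool) [-0.      0.0003 -0.0002]
side fit [ 0.4907 -0.0081] 220 to seat (tool) [-0.      0.0001 -0.0004]
side fit [ 0.4905 -0.008 ] 225 to seat (tool) [-0.      0.0002 -0.0002]
tcp [ 0.4905 -0.0091  0.1555] to seat (tool) [-0.      0.0005 -0.0013] 0.0482303834817574 [-1.1 -0.3 -2.4] 14.8 tooldown [ 0.005 -0.005 -1.   ]
```

View pics/side3.png

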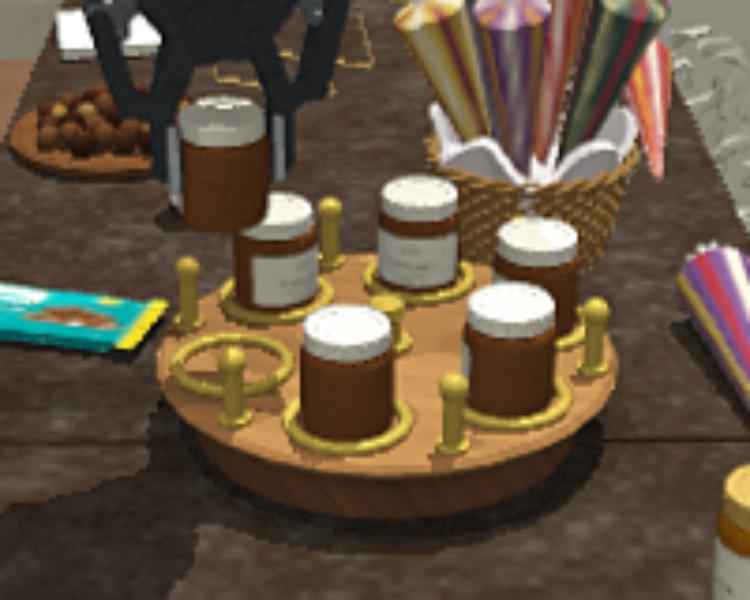

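The held jar is level and above the empty ring, with its axis at column 225 and the ring centre at 232. That offset fits the perspective lean. I lower it to just above the ring and check again.

>>> apply_moves(
  commands=[
    [0.03,0.0003,-0.0003,0,-1],
    [0.055,0.0003,-0.0003,0,-1],
    [0.07,0.0003,-0.0003,0,-1],
    [0.08,0.0003,-0.0003,0,-1],
    [0.08,0.0003,-0.0003,0,-1],
    [0.08,0.0003,-0.0003,0,-1],
  ],
)

```text
time: 15.4
ee_pos: [0.4916, -0.0093, 0.0764]
tcp_rot: [33.0, 89.6, -41.3]
wrist_force: [0.2, -0.2, -1.8]
opening: 0.0483
```

```bash
python3 pl.py; python3 st.py | head -3
```

```text
side fit [ 0.4916 -0.0081] 191 to seat (tool) [-0.     -0.0008 -0.0006]
side fit [ 0.4918 -0.0083] 189 to seat (tool) [-0.     -0.0009 -0.0009]
side fit [ 0.492  -0.0081] 188 to seat (tool) [-0.     -0.0012 -0.0008]
tcp [ 0.4918 -0.0092  0.0768] to seat (tool) [-0.     -0.0007 -0.0017] 0.04808210693545499 [ 0.3  0.4 -1.7] 15.55 tooldown [ 0.007 -0.005 -1.   ]
phi 196.82273430772386 r 0.089377373035448 zyaw-tan -1.1498354574724203 Ft -0.31080590329364316 time 15.55
hub [0.58148413 0.02135687] pattern deg 15.18728932647026 3 0.00664673266571153
peg 345.6 mod60 45.6 r 0.1176
```

View pics/side3.png

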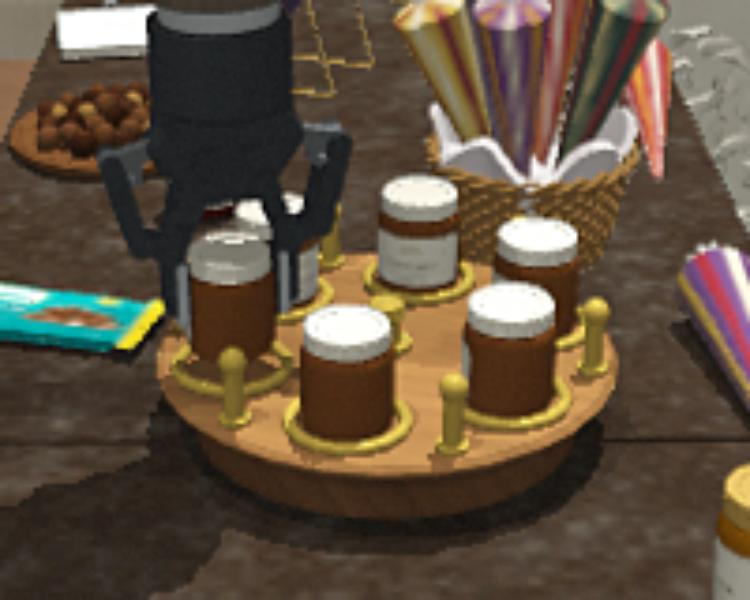

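The jar hovers inside the ring outline at about (232,370), centred to within about 1 mm. Lowering it slowly.

>>> apply_moves(
  commands=[
    [0.0,-0.0009,-0.0009,0,-1],
    [0.003,-0.0009,-0.0009,0,-1],
    [0.006,-0.0009,-0.0009,0,-1],
    [0.009,-0.0009,-0.0009,0,-1],
    [0.011,-0.0009,-0.0009,0,-1],
    [0.012,-0.0009,-0.0009,0,-1],
    [0.012,-0.0009,-0.0009,0,-1],
  ],
)

```text
time: 16.3
ee_pos: [0.4906, -0.0086, 0.0643]
tcp_rot: [34.0, 89.5, -40.3]
wrist_force: [-0.3, -1.0, -2.9]
opening: 0.0481
```

```bash
python3 pl.py
```

```text
side fit [ 0.4914 -0.0096] 332 to seat (tool) [-0.     -0.0002 -0.002 ]
side fit [ 0.4914 -0.0099] 316 to seat (tool) [-0.     -0.0001 -0.0023]
side fit [ 0.4915 -0.0096] 331 to seat (tool) [-0.     -0.0003 -0.0021]
tcp [ 0.4907 -0.0086  0.0646] to seat (tool) [-0.      0.0002 -0.0009] 0.048234427330989274 [-0.1  1.  -2.8] 16.45 tooldown [ 0.007 -0.005 -1.   ]
```

>>> apply_moves(
  commands=[
    [0.0005,0,0,0,-1],
    [0.001,0,0,0,-1],
    [0.0015,0,0,0,-1],
    [0.0015,0,0,0,-1],
  ],
)

```text
time: 16.85
ee_pos: [0.4908, -0.0086, 0.0631]
tcp_rot: [35.4, 89.5, -39.0]
wrist_force: [1.2, -0.2, -2.6]
opening: 0.0479
```

>>> apply_moves(
  commands=[
    [0.0005,0,0,0,-1],
    [0.001,0,0,0,-1],
    [0.001,0,0,0,-1],
  ],
)

```text
time: 17.15
ee_pos: [0.4908, -0.0086, 0.0627]
tcp_rot: [37.8, 89.5, -36.5]
wrist_force: [-3.0, -0.6, 5.0]
opening: 0.0484
```

>>> apply_moves(
  commands=[
    [0,0,0,0,-0.1],
    [0,0,0,0,0.1],
    [0,0,0,0,0.3],
    [0,0,0,0,0.6],
    [0,0,0,0,0.9],
    [0,0,0,0,0.9],
  ],
)

```text
time: 17.75
ee_pos: [0.4909, -0.0086, 0.0627]
tcp_rot: [38.4, 89.5, -35.9]
wrist_force: [-0.9, 0.4, 0.4]
opening: 0.0811
```

```bash
python3 pl.py; python3 st.py
```

```text
side fit [ 0.492  -0.0121] 456 to seat (tool) [-0.     -0.0001 -0.0046]
side fit [ 0.493  -0.0125] 464 to seat (tool) [-0.     -0.0009 -0.0053]
side fit [ 0.4923 -0.012 ] 463 to seat (tool) [-0.     -0.0003 -0.0046]
tcp [ 0.4909 -0.0086  0.0627] to seat (tool) [-0.      0.0001 -0.0009] 0.08127111263939579 [-0.6  0.2 -0.9] 17.9 tooldown [ 0.007 -0.005 -1.   ]
phi 196.29412196898744 r 0.09016205477528738 zyaw-tan -0.6167128224001885 Ft -0.35699527092556405 time 17.9
hub [0.57957105 0.02100388] pattern deg 14.65206673539812 3 0.004703124714961912
peg 345.6 mod60 45.6 r 0.1178
peg 45.7 mod60 45.7 r 0.1172
peg 105.8 mod60 45.8 r 0.1172
```

View pics/side3.png

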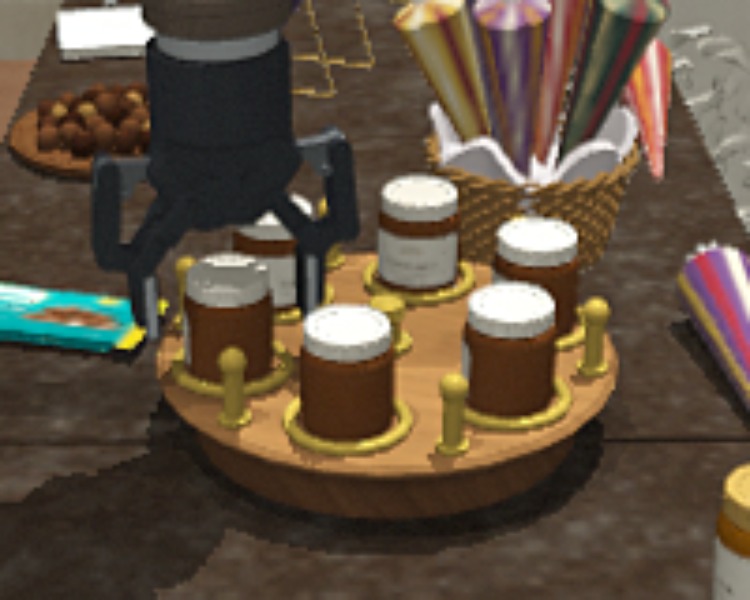

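The jar stands upright inside its ring at about (230,330), the fingers are clear of it, and the carousel angle is unchanged. I go straight up, back off and do the last check.

>>> apply_moves(
  commands=[
    [-0.02,0,0,0,0.9],
    [-0.06,0,0,0,0.9],
    [-0.11,0,0,0,0.9],
    [-0.16,0,0,0,0.9],
    [-0.16,-0.05,-0.04,0,0.9],
    [-0.16,-0.07,-0.09,0,0.9],
    [-0.16,-0.07,-0.14,0,0.9],
    [-0.16,-0.07,-0.19,0,0.9],
    [-0.16,-0.07,-0.22,0,0.9],
    [-0.16,-0.07,-0.22,0,0.9],
  ],
)

```text
time: 18.95
ee_pos: [0.3612, 0.1891, 0.2208]
tcp_rot: [44.2, 89.5, -29.8]
wrist_force: [-0.0, -0.4, 0.9]
opening: 0.0811
```

```bash
python3 - <<'E'
from h import *
c=cams.camera("top");p,L,r=carousel(c,(.5774,.0167));print("hub",p[:2],"pat",np.degrees(p[2])%60,len(L),(r*1e3).round(1));print(L.round(4))
W=pts(c)
for q in L:
    m=(np.hypot(W[...,0]-q[0],W[...,1]-q[1])<.018)&(W[...,2]>.09);P=W[m];A=np.c_[P[:,:2]-q,np.ones(len(P))];k=np.linalg.lstsq(A,P[:,2],rcond=None)[0];print("lid z",k[2].round(4),"tilt",k[:2].round(3))
cv2.imwrite("pics/fin.png",cv2.resize(c["frame"][120:320,120:500],(760,400)));print(bot.get_obs()["time"])
E
```

```text
hub [0.57723342 0.01683463] pat 15.608287014134337 6 [-0.3  0.1 -0.   0.4  0.3 -0.4 -0.1  0.4 -0.4  0.1 -0.4  0.5]
[[ 0.6637  0.0409]
 [ 0.6416 -0.0458]
 [ 0.5996  0.1036]
 [ 0.5552 -0.0702]
 [ 0.5132  0.0794]
 [ 0.4901 -0.0069]]
lid z 0.1035 tilt [-0.016  0.003]
lid z 0.1035 tilt [-0.012 -0.008]
lid z 0.1034 tilt [-0.001 -0.001]
lid z 0.1032 tilt [-0.019  0.027]
lid z 0.1034 tilt [-0.01  -0.005]
lid z 0.1034 tilt [0.01  0.023]
19.0
```

View pics/fin.png

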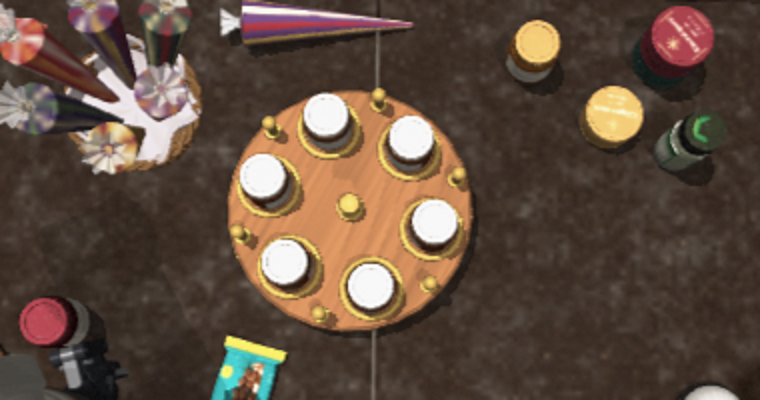

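All six seats are filled: the loaded jar is at (370,287), level and centred. The tall jar at (48,322) and the sprinkle jar at (690,140) have not moved. The gripper is clear at 0.22 m height.

```bash
python3 -c "
from workcell import bot
print(bot.job_done())"
```

```text
the job is handed in; nothing more can be done
None
```

The carousel is clicked into its next stop, and the matching jar stands upright in the seat that was empty. I handed the job in at about 19 s, with the gripper open and clear of everything.

- **Carousel:** I pushed the front peg anticlockwise with the shut fingers, in steps of 6 mm or less. The spring resisted with about 6 N. The disc then jumped about 8 mm ahead of the fingers, so I never touched the solid stop. It turned about 50.6° (0.88 rad) in all. The peg angle stayed at about 45.6° (modulo 60°) through the placing and the final check.
- **Jar:** I gripped the white-lidded jar at 30 N and lowered it slowly until contact, at about 5 N. In the final top view its lid is level with the other five (103.4 mm) and within about 1 mm of the seat centre.
- **Other jars:** The tall jar and the sprinkle jar show no sign of having moved in the pictures; I did not measure them again.
- **Checks that disagreed:** Some carousel fits were 4 to 7 mm off while the arm covered part of the disc. The last side-camera fits of the jar were 2 to 5 mm off, most likely because they picked up a nearby peg. I relied on the peg angles and the clear final top view instead. Force was only read at the end of each step, so a brief higher peak could have gone unseen.

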